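# Sort the restorer's bench

## Robot

A 6-joint arm with a two-finger parallel gripper is mounted at the origin on the work surface. World frame = base frame: x ahead of the robot, y to its left, z up, the work surface at z = 0. Lengths are in m, angles in rad, forces in N, time in s.
With the tool pointing down it reaches from about 0.2 to 0.875 m from the base axis. Payload 3.4 kg.
Tool frame: the origin (TCP) lies between the finger pads; the fingertips stand 25 mm ahead of it and the grasp point (between the pads) lies 6 mm ahead of it (r.nose_length is the z of the fingertips in the tool frame, in m); z points along the fingers, x is the direction in which the jaws open and shut, and the axes are right-handed (so a half turn about z gives the same grasp; the last joint's range is limited). The gripper opens to 94 mm and grips with 3 to 60 N. Pads are 16 mm wide; open, the fingers measure 119 mm over their backs; the gripper's body (75 mm by 177 mm) begins 78 mm behind the grasp point.
Start: joints at [1.024, 0.276, 1.505, -0, 1.361, -0.121], TCP at [0.238, 0.524, 0.23] pointing down, gripper open.
Joint ranges: [-2.89, 2.89], [-0.75, 2.08], [0.22, 2.7], [-1.18, 4.32], [0.11, 2.71], [-2.7, 2.7]. Speed limits (rad/s): [2.57, 2.57, 3.14, 3.14, 3.14, 3.14].

## Interface

Orientations are given as a unit quaternion [w, x, y, z].
In Python, from plant import r, gripper_to, inverse_kinematics, vision, models, telemetry gives the robot as it stands. Calls block until the motion is done:
- r.move_to(position, orientation): joint-space move of the TCP to a pose.
- r.move_l(position, rot=None, vel=0.15, guard=None): straight line of the TCP; rot=None keeps the orientation; vel is the mean speed in m/s. With guard (N) it stops when the force on the tool has changed by that much, and returns True; else False.
- r.movej(angles): joint-space move.
- gripper_to(opening, f_grip=None): finger opening in m; f_grip is the grip in N (None keeps the last); returns when the fingers have stopped.
- r.hold(seconds).
- inverse_kinematics(position, orientation): joint angles nearest the present ones, or None.
- vision.snapshot(name): name is "scene" or "top" or "wrist"; returns the picture (400x640x3 uint8, red, green, blue); there is no depth.
- vision.get_calibration(name): a dict with "fx", "fy", "cx", "cy" (pixels), "D" ([k1, k2, p1, p2, k3] as OpenCV has them; the pictures are not rectified), "position" and "orientation" of the camera in the world. Camera axes: x right, y down, z forward; pixel columns grow to the right and rows downward; lengths in m; the calibration is good to about 2 mm. A picture is of the moment at which its call begins: read the wrist's pose just before it. get_calibration takes no time and is no camera call; for the wrist camera it gives the pose at the moment of the call.
A pose or a line that the arm cannot do raises r.PlanningError and nothing moves.
- r.sign_off(): hands the job in, once; it reports no verdict.
Trained networks look in the newest picture that a camera, given by its name, has taken for a name from the list of things; names that differ only in an ending like _2 or _b are one class to them, and where a whole thing is asked for, a point or a joint stands for the part that bears it (a point fixed in the world has none). Each returns a list of dicts, best first, with "score" (0 to 1); they miss things now and then, are a little off and sometimes report something else, mostly with a low value. They report only what shows in the picture. A call takes as long as a camera call. They do not tell look-alikes from the thing itself.
- models.boxes_of(thing, camera): "at" ([x, y, z] in m, in world coordinates, good to about 4 mm: the middle of the surface that is visible of it).
- models.regions_of(thing, camera): "pixels" (400x640 bool, what is visible of it).
- models.mark_of(thing, camera): "at" ([x, y, z] in m, in world coordinates, good to about 4 mm: a listed point, or the origin of a listed thing).
Readings, each from a call of its own:
- telemetry.current_t(): time.
- telemetry.current_joints(): joint angles.
- telemetry.current_dq(): joint speeds.
- telemetry.current_joint_efforts(): joint torques, N m.
- telemetry.current_ee_pos(): TCP position.
- telemetry.current_tool_rot(): TCP orientation.
- telemetry.current_wrist_force(): force on the tool from outside, world axes, zero at the start.
- telemetry.current_torque(): the same for the moment, N m.
- telemetry.current_opening(): finger opening in m.
Only numpy, scipy, OpenCV 4.12 (cv2) and the standard library are available. Lean on these libraries where they do the work, as an engineer would, in place of code of your own. Each camera call takes 0.05 s, during which the arm holds its last target.

## Task

Tidy the ceramic restorer's bench: stand the wide paint pot upright in the larger wooden tray and the slim one upright in the smaller wooden tray, stand the broken-off ceramic finial upright on the felt in the white tray, setting it down gently rather than dropping it, and lay the flat brush on its rest so that both cradles carry it. Leave the glue bottle and the amber jar standing where they are.

Things in the scene. Friction and masses are not known exactly. Their poses are not given: they have to be found in the camera images.
- large_pot: Loose. The wide paint pot: white round pot with a black screw lid of the same width, 60 mm diameter, 52 mm tall, 0.16 kg, standing upright on the table. Grip it across the diameter near the top, about 36 mm above its underside. Origin: centre of the underside, z up.
- small_pot: Loose. The slim paint pot: same make, white with a black lid, 38 mm diameter, 48 mm tall, 0.06 kg, standing upright on the table. Grip it across the diameter near the top, about 34 mm above its underside. Origin: centre of the underside, z up.
- finial: Loose. A broken-off white ceramic finial (knob of a vase lid), standing upright: foot disc 40 mm diameter and 8 mm thick, narrow waist of 24 mm, straight drum of 34 mm diameter from 16 to 38 mm height (grip here, about 32 mm up), domed top at 50 mm. 0.07 kg, fragile. Origin: centre of the underside, z up.
- brush: Loose. Short flat varnish brush lying flat, 140 mm long, 12 mm thick throughout, rigid, 0.05 kg: wooden handle 16 mm wide (x -70 to 15 mm), steel ferrule 26 wide (x 15 to 35), bristles 24 wide (x 35 to 70). x runs along it to the bristles. Origin: underside, mid-length, in the handle; grip here, fingers closing along y. Balance point at x = 7 mm.
- large_tray: Fixed. The larger of the two dark wooden pot trays, square, open on top: inside 84 x 84 mm, outside 96 x 96 mm, rim 12 mm above the table, inner floor 4 mm above the table. Origin: centre of the underside, z up. x and y along its sides.
- small_tray: Fixed. The smaller dark wooden pot tray, square, open on top: inside 60 x 60 mm, outside 72 x 72 mm, rim 12 mm above the table, inner floor 4 mm above the table. Origin: centre of the underside, z up. x and y along its sides.
- felt_tray: Fixed. White tray lined with grey felt, open on top: inside 72 mm along x and 64 mm along y, outside 82 x 74 mm, rim 14 mm above the table, felt floor 6 mm above the table (as hard as wood to the touch). Origin: centre of the underside, z up.
- brush_rest: Fixed. Wooden brush rest: base plate 112 mm long (x), 58 wide (y), 4 thick, with two cradles across it, centred at x = -45 and 45 mm, each 12 mm thick; seats 12 mm above the table, cheeks rising to 22 mm at either end of each seat, 46 mm apart. The brush lies along x on both seats, either way round; fingers fit between the cradles. Origin: centre of the underside, z up.
- glue_bottle: Loose bystander, to be left alone: small white plastic glue bottle with a black pointed nozzle, 30 mm diameter, 64 mm tall, standing among the things. Origin: centre of the underside, z up.
- varnish_jar: Loose bystander, to be left alone: small amber glass jar with a steel lid, 46 mm diameter, 62 mm tall, standing among the trays. Origin: centre of the underside, z up.
Things that resemble listed ones, but are neither listed nor needed, are in the scene too. Leave any yellow look-alike of the large_pot alone. Several things have the shape of the brush_rest; the one meant has the colours described above.

How it is judged:
By the outcome, as a careful person would: the job done as asked, in the order asked, and still so for the second after the job is handed in, with the robot touching nothing.
It also fails if it takes over 96 s, if anything falls off the work surface, if the arm or the gripper's body presses on something with over 40 N, if the wrist force passes 120 N, or if a joint passes its speed limit or range.

## Working session

There is one attempt and no reset: what is moved stays moved. The work goes in short steps, each a Python script; the robot and the scene stay as the last script left them, time stands still between calls to the robot, and variables do not carry over. Pictures are saved under pics/ and viewed, and the job is handed in when it is done.

```bash
ls; mkdir -p pics; python3 - <<'E'
from plant import r, gripper_to, inverse_kinematics, vision, models, telemetry
import cv2, numpy as np
for c in ("scene","top","wrist"):
    im=vision.snapshot(c); cv2.imwrite(f"pics/{c}0.png",im[:,:,::-1]); k=vision.get_calibration(c); print(c,{a:np.round(b,4).tolist() for a,b in k.items()})
print(telemetry.current_t())
E
```

```text
pics
scene {'fx': 475.7016, 'fy': 475.7016, 'cx': 318.4451, 'cy': 208.9492, 'D': [-0.0151, 0.0, 0.0, 0.0, 0.0], 'position': [1.2417, -0.6082, 0.8378], 'orientation': [-0.3768, 0.8309, 0.3708, -0.1733]}
top {'fx': 484.9273, 'fy': 484.9273, 'cx': 321.5229, 'cy': 194.4157, 'D': [0.0009, 0.0, 0.0, 0.0, 0.0], 'position': [0.4334, 0.0035, 1.236], 'orientation': [-0.0419, 0.712, -0.6999, 0.0376]}
wrist {'fx': 292.4154, 'fy': 292.4154, 'cx': 319.3089, 'cy': 191.7773, 'D': [-0.0473, 0.0, 0.0, 0.0, 0.0], 'position': [0.1646, 0.557, 0.3845], 'orientation': [0.1158, 0.8326, 0.5366, 0.0739]}
0.15
```

View pics/top0.png

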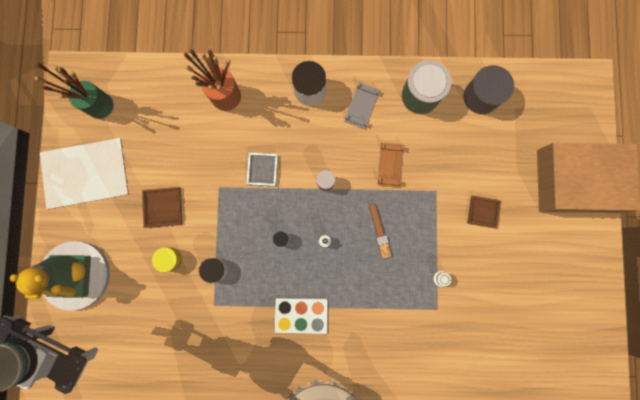

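View pics/scene0.png

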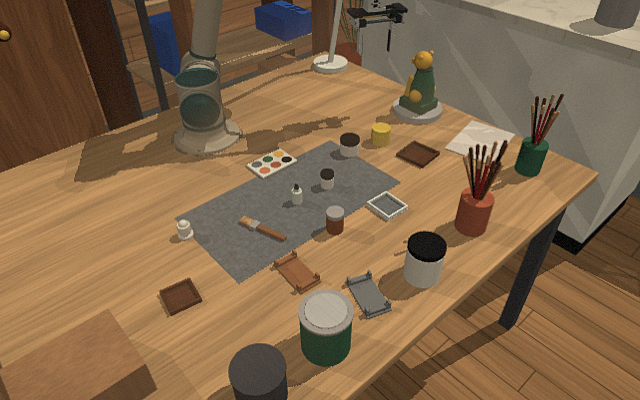

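```bash
python3 - <<'E'
from plant import r, gripper_to, inverse_kinematics, vision, models, telemetry
import cv2, numpy as np
for n in "large_pot small_pot finial brush large_tray small_tray felt_tray brush_rest glue_bottle varnish_jar".split():
  for c in ("top","scene"):
    print(n,c,[(np.round(d["at"],3).tolist(),round(d["score"],2)) for d in models.mark_of(n,c)])
print(telemetry.current_t())
E
```

```text
large_pot top [([0.382, 0.274, 0.002], 0.82), ([0.405, 0.397, 0.002], 0.79)]
large_pot scene [([0.382, 0.276, 0.0], 0.93), ([0.403, 0.396, -0.002], 0.66), ([0.653, -0.163, -0.002], 0.4)]
small_pot top [([0.458, 0.114, 0.002], 0.46), ([0.534, 0.419, 0.002], 0.2)]
small_pot scene [([0.46, 0.109, 0.0], 0.72), ([0.481, -0.135, 0.004], 0.66)]
finial top [([0.486, -0.135, -0.005], 0.47), ([0.369, -0.285, 0.003], 0.46)]
finial scene [([0.369, -0.291, -0.002], 0.76)]
brush top [([0.486, -0.134, -0.001], 0.83), ([0.606, 0.003, -0.0], 0.49)]
brush scene [([0.486, -0.136, 0.001], 0.77)]
large_tray top [([0.535, 0.422, 0.0], 0.89), ([0.605, 0.006, -0.002], 0.72)]
large_tray scene []
small_tray top [([0.54, -0.397, -0.001], 0.72)]
small_tray scene [([0.537, 0.42, -0.0], 0.62), ([0.534, -0.401, 0.0], 0.61)]
felt_tray top [([0.636, 0.166, 0.001], 0.57), ([0.456, 0.005, 0.0], 0.5), ([0.608, 0.003, -0.002], 0.48)]
felt_tray scene [([0.639, 0.17, 0.001], 0.87)]
brush_rest top [([0.806, -0.089, -0.002], 0.63), ([0.656, -0.162, 0.001], 0.56)]
brush_rest scene [([0.651, -0.162, 0.0], 0.78), ([0.811, -0.089, -0.004], 0.63), ([0.535, -0.401, 0.0], 0.58)]
glue_bottle top [([0.454, 0.005, 0.001], 0.44)]
glue_bottle scene [([0.451, 0.003, -0.003], 0.5)]
varnish_jar top [([0.605, 0.004, 0.001], 0.65), ([0.539, -0.396, -0.001], 0.58)]
varnish_jar scene [([0.603, 0.006, 0.001], 0.86)]
1.15
```

The top view shows two pot look-alikes: black-lidded pot at px (212,270) and yellow one at (165,260). There are two rest-shaped things, orange-brown wood at (391,165) and grey at (363,105). Dark trays are at (162,207), larger, and (484,212), smaller. The white finial is at (443,279). I'll confirm these in enlarged crops and get masks for the angles.

```bash
cat > h.py <<'E'
from plant import r, gripper_to, inverse_kinematics, vision, models, telemetry
import cv2, numpy as np
from scipy.spatial.transform import Rotation as Ro
def unproj(px,k,z):
    K=np.array([[k["fx"],0,k["cx"]],[0,k["fy"],k["cy"]],[0,0,1.]])
    p=cv2.undistortPoints(np.array(px,float).reshape(-1,1,2),K,np.array(k["D"],float)).reshape(-1,2)
    q=k["orientation"]; R=Ro.from_quat([q[1],q[2],q[3],q[0]]).as_matrix()
    d=np.c_[p,np.ones(len(p))]@R.T; c=np.array(k["position"])
    return c+d*((z-c[2])/d[:,2])[:,None]
def down(yaw): return [0,np.cos(yaw/2),np.sin(yaw/2),0]
def rect(mask,k,z):
    cs,_=cv2.findContours(mask.astype(np.uint8),cv2.RETR_EXTERNAL,cv2.CHAIN_APPROX_NONE)
    c=max(cs,key=cv2.contourArea).reshape(-1,2)
    w=unproj(c,k,z)[:,:2]*1000
    (cx,cy),(a,b),t=cv2.minAreaRect(w.astype(np.float32))
    if b>a: a,b,t=b,a,t+90
    return dict(c=(round(cx/1000,4),round(cy/1000,4)),size=(round(a),round(b)),yaw_long=round(float((t+90)%180-90),1),n=int(mask.sum()),px=c.mean(0).round().tolist())
E
python3 - <<'E'
from h import *
im=vision.snapshot("top"); k=vision.get_calibration("top")
for n,z in dict(large_tray=.012,small_tray=.012,felt_tray=.014,brush_rest=.015,brush=.012,large_pot=.052,small_pot=.048,finial=.04).items():
    for d in models.regions_of(n,"top"): print(n,round(d["score"],2),rect(d["pixels"],k,z))
im=im[:,:,::-1]
cr=lambda x,y,s=48:cv2.resize(im[y-s:y+s,x-s:x+s],(260,260),interpolation=cv2.INTER_CUBIC)
a=np.hstack([cr(380,135,60),cr(443,279,40),cr(190,265)]);b=np.hstack([cr(162,207),cr(484,212),cr(303,210,60)])
cv2.imwrite("pics/crops1.png",np.vstack([a,b])); print(telemetry.current_t())
E
```

```text
large_tray 0.69 {'c': (0.5329, 0.417), 'size': (99, 97), 'yaw_long': -84.0, 'n': 1473, 'px': [162.0, 207.0]}
small_tray 0.82 {'c': (0.5367, -0.3981), 'size': (81, 77), 'yaw_long': 81.5, 'n': 912, 'px': [484.0, 212.0]}
felt_tray 0.67 {'c': (0.6342, 0.1654), 'size': (83, 76), 'yaw_long': 0.9, 'n': 950, 'px': [262.0, 169.0]}
brush_rest 0.78 {'c': (0.8044, -0.0867), 'size': (114, 60), 'yaw_long': -19.6, 'n': 964, 'px': [361.0, 106.0]}
brush_rest 0.69 {'c': (0.6496, -0.1613), 'size': (114, 59), 'yaw_long': -2.4, 'n': 989, 'px': [390.0, 165.0]}
brush 0.69 {'c': (0.4814, -0.1331), 'size': (136, 26), 'yaw_long': 18.8, 'n': 416, 'px': [379.0, 231.0]}
large_pot 0.83 {'c': (0.3789, 0.2723), 'size': (65, 58), 'yaw_long': -87.7, 'n': 568, 'px': [212.0, 270.0]}
large_pot 0.65 {'c': (0.4008, 0.3851), 'size': (71, 58), 'yaw_long': -89.0, 'n': 614, 'px': [167.0, 259.0]}
small_pot 0.54 {'c': (0.4563, 0.1103), 'size': (37, 34), 'yaw_long': -89.0, 'n': 192, 'px': [280.0, 239.0]}
finial 0.62 {'c': (0.3664, -0.2831), 'size': (41, 34), 'yaw_long': -89.0, 'n': 212, 'px': [442.0, 279.0]}
1.6
```

View pics/crops1.png

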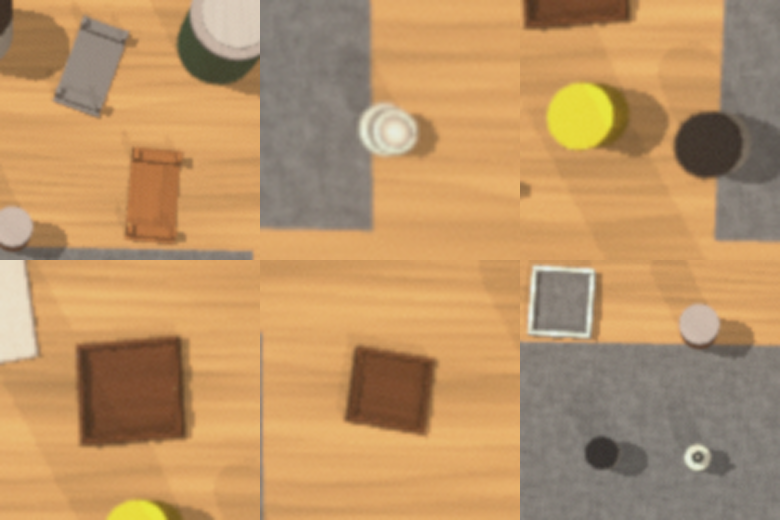

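View pics/wrist0.png

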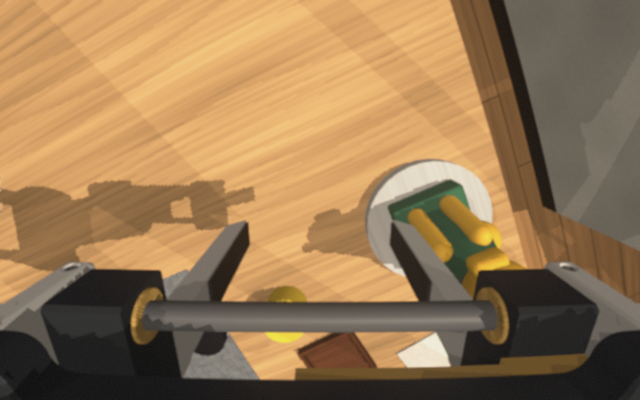

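Crops confirm the wanted things. The wide pot with the black lid is at (212,270); the yellow one at (165,260) is left alone. The wooden rest is at (391,165); the grey one at (363,105) is wrong. The larger tray is at (162,207) with an outside of about 97 mm, and the smaller is at (484,212) at about 75 mm. The top and scene positions agree to about 4 mm. Next I'll hover over the wide pot and refine.

```bash
cat >> h.py <<'E'
def yawnow():
    q=telemetry.current_tool_rot(); return Ro.from_quat([q[1],q[2],q[3],q[0]]).as_euler('xyz')[2]
def marks(n,c,near,rad=.03):
    vision.snapshot(c)
    return [(np.round(d["at"],4).tolist(),round(d["score"],2)) for d in models.mark_of(n,c) if np.hypot(d["at"][0]-near[0],d["at"][1]-near[1])<rad]
E
python3 - <<'E'
from h import *
print(telemetry.current_tool_rot(), yawnow())
for nm,p in dict(lp=(.381,.275,.2),lt=(.534,.419,.15),sp=(.459,.112,.15),st=(.537,-.399,.15),fi=(.369,-.288,.15),ft=(.636,.167,.15),br=(.486,-.135,.15),rest=(.652,-.162,.15)).items():
    print(nm,{d:(lambda q:None if q is None else np.round(q,2).tolist()[5])(inverse_kinematics(list(p),down(np.radians(d)))) for d in (-180,-161,-110,-90,-71,0,90,109)})
t=telemetry.current_t()
r.move_to([.381,.275,.2],down(np.pi if 0 else 0.0)) if inverse_kinematics([.381,.275,.2],down(0.0)) is not None else print("no")
print(telemetry.current_t()-t, np.round(telemetry.current_joints(),3), yawnow())
print(marks("large_pot","wrist",(.381,.275)),marks("large_pot","top",(.381,.275)))
im=vision.snapshot("wrist"); cv2.imwrite("pics/w1.png",im[:,:,::-1])
E
```

```text
[-2.31590031e-06  8.40538913e-01  5.41751174e-01  3.54546053e-05] 1.1450382186053771
lp {-180: -2.66, -161: None, -110: 2.4, -90: 2.05, -71: 1.72, 0: 0.48, 90: -1.09, 109: -1.43}
lt {-180: -2.58, -161: None, -110: 2.48, -90: 2.13, -71: 1.8, 0: 0.56, 90: -1.01, 109: -1.34}
sp {-180: None, -161: None, -110: 2.01, -90: 1.66, -71: 1.33, 0: 0.09, 90: -1.48, 109: -1.81}
st {-180: 2.4, -161: 2.07, -110: 1.18, -90: 0.83, -71: 0.5, 0: -0.74, 90: -2.31, 109: -2.65}
fi {-180: 2.33, -161: 2.0, -110: 1.11, -90: 0.76, -71: 0.43, 0: -0.81, 90: -2.38, 109: None}
ft {-180: None, -161: None, -110: 2.07, -90: 1.72, -71: 1.39, 0: 0.15, 90: -1.42, 109: -1.75}
br {-180: None, -161: 2.4, -110: 1.51, -90: 1.16, -71: 0.83, 0: -0.41, 90: -1.98, 109: -2.31}
rest {-180: None, -161: 2.46, -110: 1.57, -90: 1.22, -71: 0.89, 0: -0.35, 90: -1.92, 109: -2.25}
1.1082999999999998 [4.780e-01 1.380e-01 1.766e+00 1.000e-03 1.237e+00 4.770e-01] 0.001085225661025646
[([0.378, 0.2809, -0.0025], 0.62)] [([0.379, 0.2764, 0.0025], 0.88)]
```

View pics/w1.png

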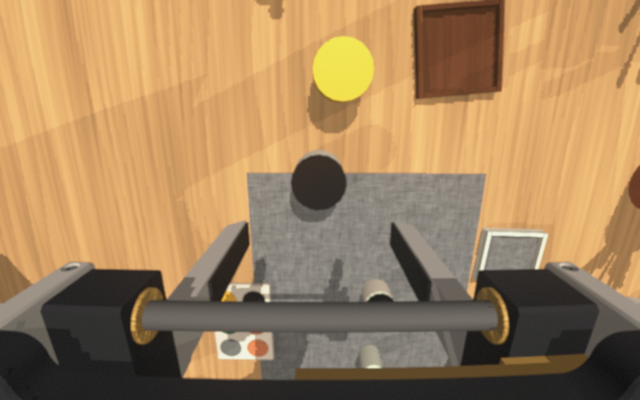

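The wrist view shows the pot lid at (319,180), with the yellow pot clear of the fingers at (343,68). I'll cross-check the lid centre geometrically.

```bash
python3 - <<'E'
from h import *
k=vision.get_calibration("wrist"); print(np.round(k["position"],3), np.round(telemetry.current_ee_pos(),4))
im=vision.snapshot("wrist"); 
m=models.regions_of("large_pot","wrist")
for d in m: print(round(d["score"],2),rect(d["pixels"],k,.052))
dark=(im.max(2)<70).astype(np.uint8); dark[215:]=0
n,l,s,c=cv2.connectedComponentsWithStats(dark); i=1+np.argmax(s[1:,4]); print(s[i],c[i],unproj([c[i]],k,.052))
E
```

```text
[0.38  0.356 0.355] [0.3808 0.2759 0.2001]
0.82 {'c': (0.3802, 0.2829), 'size': (63, 58), 'yaw_long': 62.2, 'n': 2547, 'px': [319.0, 180.0]}
0.76 {'c': (0.403, 0.3934), 'size': (60, 58), 'yaw_long': -89.8, 'n': 3216, 'px': [342.0, 69.0]}
[ 292  156   54   54 2246] [318.33704363 182.52315227] [[0.37917789 0.28065888 0.052     ]]
```

Estimates of the pot centre spread over y = 0.274 to 0.281 and agree in x at about 0.379 to 0.381. That is well within the grip margin, so I'll use (0.3795, 0.277) and grasp.

```bash
cat >> h.py <<'E'
def st(tag=""):
    print(tag,"t",round(telemetry.current_t(),2),"tcp",np.round(telemetry.current_ee_pos(),4),"open",round(telemetry.current_opening(),4),"F",np.round(telemetry.current_wrist_force(),2))
E
python3 - <<'E'
from h import *
r.move_l([.3795,.277,.09],rot=down(0.0),vel=.2)
print(r.move_l([.3795,.277,.042],vel=.08,guard=15)); st("down")
gripper_to(.05,f_grip=25); st("grip")
r.move_l([.3795,.277,.10],vel=.12); st("lift")
im=vision.snapshot("wrist"); cv2.imwrite("pics/w2.png",im[:,:,::-1])
k=vision.get_calibration("wrist")
E
```

```text
False
down t 4.51 tcp [0.3799 0.2772 0.0424] open 0.0941 F [0.8  0.23 0.11]
grip t 5.13 tcp [0.3796 0.277  0.0421] open 0.0597 F [0.07 0.2  1.56]
lift t 5.77 tcp [0.3789 0.2767 0.0995] open 0.0596 F [-0.46  0.89 -1.32]
```

View pics/w2.png

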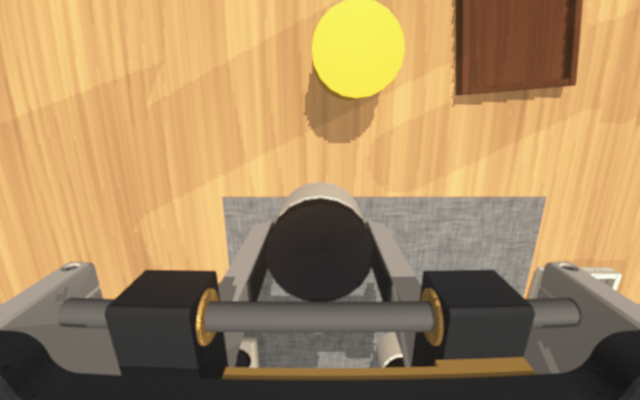

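Held at 59.7 mm, upright, with the lid at (320,248). Carrying it to the larger tray.

```bash
python3 - <<'E'
from h import *
k=vision.get_calibration("wrist"); p=np.array(telemetry.current_ee_pos()); print("held offset",unproj([(320,248)],k,p[2]+.010)[0]-p)
r.move_l([.40,.277,.15],vel=.25)
r.move_to([.535,.42,.13],down(0.0)); st("hover")
im=vision.snapshot("wrist"); cv2.imwrite("pics/w3.png",im[:,:,::-1])
print([ (np.round(d["at"],3).tolist(),round(d["score"],2)) for d in models.mark_of("large_tray","wrist")])
E
```

```text
held offset [-9.58260496e-05  7.42266867e-03  1.00000000e-02]
hover t 6.99 tcp [0.533  0.4186 0.1283] open 0.0596 F [ 0.08 -0.43 -1.55]
[([0.534, 0.421, 0.0], 0.65)]
```

View pics/w3.png

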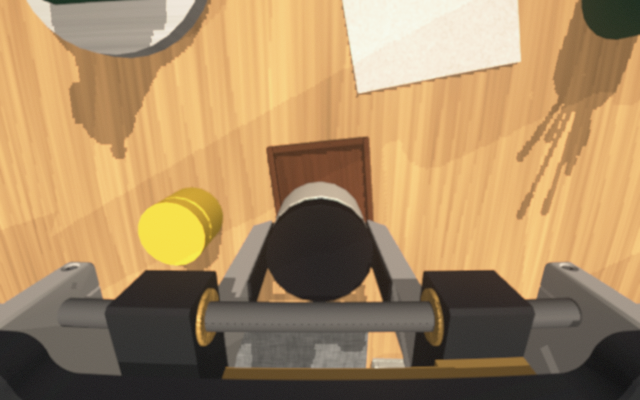

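The tray's far rim runs (269,148) to (368,139) and the pot is held over it. I'll compute the relative offset in the wrist frame and lower.

```bash
python3 - <<'E'
from h import *
k=vision.get_calibration("wrist"); p=np.array(telemetry.current_ee_pos())
im=vision.snapshot("wrist")
c=unproj([(269,148),(368,139)],k,.012); d=c[1]-c[0]; print(c,np.linalg.norm(d)); 
u=d/np.linalg.norm(d); nrm=np.array([u[1],-u[0],0]); ctr=c.mean(0)+nrm*.048; print("tray ctr wrist",ctr, np.degrees(np.arctan2(u[1],u[0])))
x,y=.534,.4165
r.move_l([x,y,.065],vel=.12); st("pre")
print(r.move_l([x,y,.041],vel=.03,guard=3)); st("contact")
gripper_to(.085); st("open")
r.move_l([x,y,.13],vel=.15); st()
im=vision.snapshot("wrist"); cv2.imwrite("pics/w4.png",im[:,:,::-1])
print(marks("large_pot","top",(x,y),.06))
im=vision.snapshot("top"); cv2.imwrite("pics/t4.png",cv2.resize(im[150:300,100:300,::-1],(800,600)))
E
```

```text
[[0.48585108 0.46378669 0.012     ]
 [0.577695   0.47208999 0.012     ]] 0.09221849117495673
tray ctr wrist [0.53609493 0.42013331 0.012     ] 5.165873994648309
pre t 7.83 tcp [0.5345 0.4167 0.0657] open 0.0595 F [-0.14  0.38 -0.66]
True
contact t 8.46 tcp [0.5338 0.4165 0.0458] open 0.0592 F [-0.41 -0.07  3.59]
open t 9.05 tcp [0.533  0.4159 0.0449] open 0.0848 F [ 0.37 -0.23 -0.07]
 t 9.77 tcp [0.5334 0.4161 0.1293] open 0.0849 F [-0.12  0.02 -0.66]
[([0.5334, 0.413, 0.0045], 0.83)]
```

View pics/w4.png

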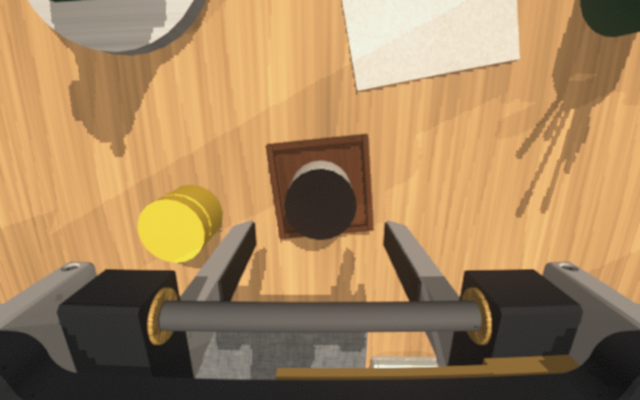

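View pics/t4.png

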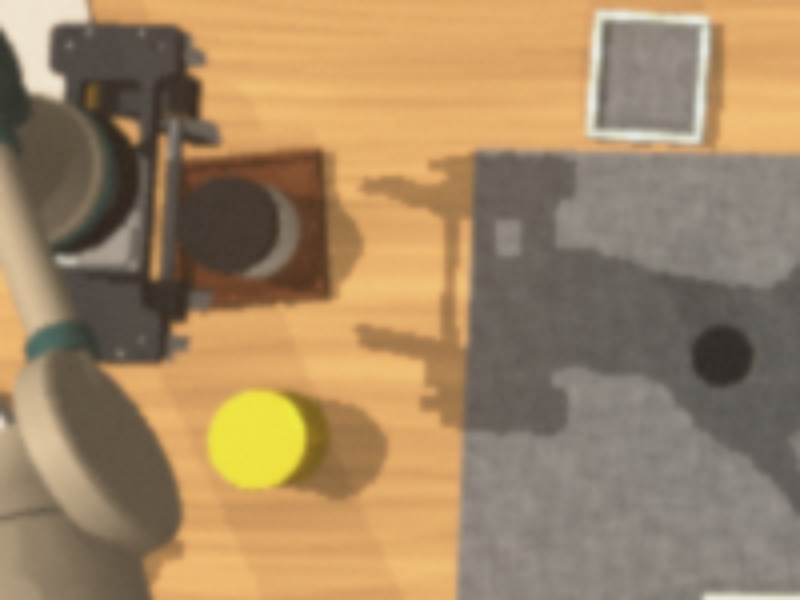

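The pot stands in the larger tray, with lid at (320,200) in the wrist view and tray floor visible around it. Contact came at TCP 0.0458, and floor contact was expected at 0.046. Next is the slim pot.

```bash
python3 - <<'E'
from h import *
r.move_to([.459,.112,.2],down(0.0)); r.hold(.2); st("hover")
print(marks("small_pot","wrist",(.459,.112)),marks("small_pot","scene",(.459,.112)))
im=vision.snapshot("wrist"); k=vision.get_calibration("wrist"); cv2.imwrite("pics/w5.png",im[:,:,::-1])
for d in models.regions_of("small_pot","wrist"): print(round(d["score"],2),rect(d["pixels"],k,.048))
E
```

```text
hover t 11.39 tcp [0.4594 0.1128 0.1996] open 0.085 F [ 0.47 -0.76  0.12]
[([0.4603, 0.1117, -0.0035], 0.78)] [([0.4585, 0.1075, -0.0008], 0.82)]
0.84 {'c': (0.4581, 0.1185), 'size': (42, 37), 'yaw_long': -90.0, 'n': 1079, 'px': [319.0, 181.0]}
```

View pics/w5.png

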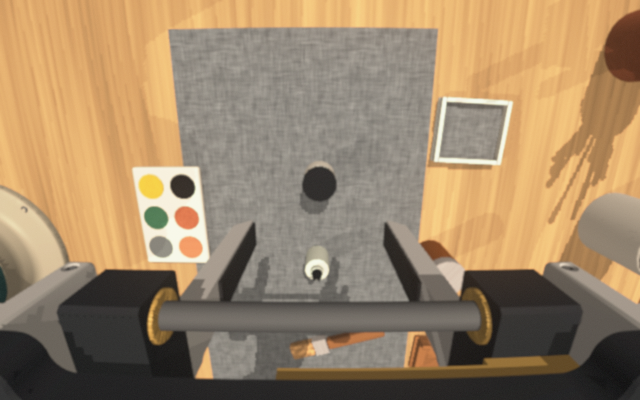

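The slim pot's lid is at (319,184) and the glue bottle at (317,262) is clear of the jaw line. Estimates of y run 0.1075 to 0.1165; I'll use 0.112.

```bash
python3 - <<'E'
from h import *
print(unproj([(319,184)],vision.get_calibration("wrist"),.048))
x,y=.459,.1125
gripper_to(.08)
r.move_l([x,y,.09],rot=down(0.0),vel=.2)
print(r.move_l([x,y,.040],vel=.08,guard=15)); st("down")
gripper_to(.03,f_grip=15); st("grip")
r.move_l([x,y,.19],vel=.2); st("lift")
r.move_to([.537,-.399,.15],down(0.0)); r.hold(.3); st("hover")
im=vision.snapshot("wrist"); cv2.imwrite("pics/w6.png",im[:,:,::-1])
print([ (np.round(d["at"],3).tolist(),round(d["score"],2)) for d in models.mark_of("small_tray","wrist")])
E
```

```text
[[0.458106   0.11431833 0.048     ]]
False
down t 13.49 tcp [0.4595 0.1125 0.0404] open 0.0799 F [ 0.16 -0.09 -0.64]
grip t 14.22 tcp [0.459  0.1125 0.0401] open 0.0378 F [-0.1   0.26  1.61]
lift t 15.12 tcp [0.4581 0.1124 0.189 ] open 0.0375 F [-0.17 -0.01 -0.95]
hover t 17.3 tcp [ 0.5374 -0.3983  0.1503] open 0.0375 F [-0.03  0.39 -0.07]
[([0.54, -0.398, -0.0], 0.91)]
```

View pics/w6.png

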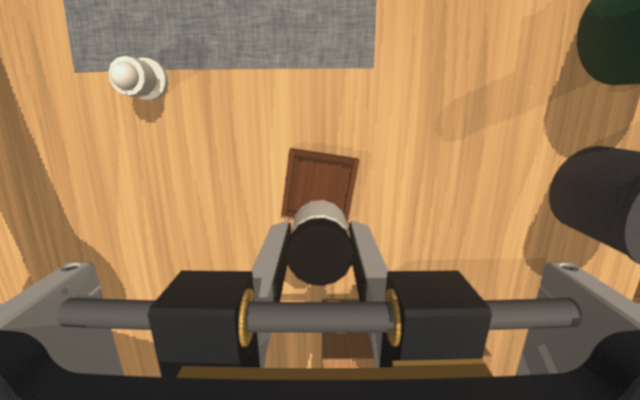

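The slim pot is held at 37.8 mm with its lid at (320,250). The small tray's far rim runs (291,150) to (357,157).

```bash
python3 - <<'E'
from h import *
k=vision.get_calibration("wrist"); p=np.array(telemetry.current_ee_pos())
print("held",unproj([(320,250)],k,p[2]+.008)[0]-p)
c=unproj([(291,150),(357,157)],k,.012); d=c[1]-c[0]; u=d/np.linalg.norm(d); nrm=np.array([u[1],-u[0],0]); print("tray",c.mean(0)+nrm*.036,np.linalg.norm(d))
x,y=.538,-.399
r.move_l([x,y,.063],vel=.12); st("pre")
print(r.move_l([x,y,.039],vel=.03,guard=3)); st("contact")
gripper_to(.07); st("open")
r.move_l([x,y,.15],vel=.2); st()
im=vision.snapshot("wrist"); cv2.imwrite("pics/w7.png",im[:,:,::-1])
print(marks("small_pot","wrist",(x,y),.06))
E
```

```text
held [-0.00011851  0.00517546  0.008     ]
tray [ 0.5376768  -0.39722111  0.012     ] 0.06672847113616308
pre t 18.27 tcp [ 0.5385 -0.3995  0.0637] open 0.0379 F [ 0.08  0.16 -1.  ]
True
contact t 18.9 tcp [ 0.5379 -0.3989  0.0437] open 0.0376 F [-0.41 -0.8   1.48]
open t 19.58 tcp [ 0.5374 -0.3985  0.0433] open 0.07 F [-0.33 -0.61  0.18]
 t 20.27 tcp [ 0.5374 -0.3985  0.1491] open 0.07 F [ 0.77  1.26 -0.16]
[([0.5403, -0.3982, 0.0034], 0.68)]
```

View pics/w7.png

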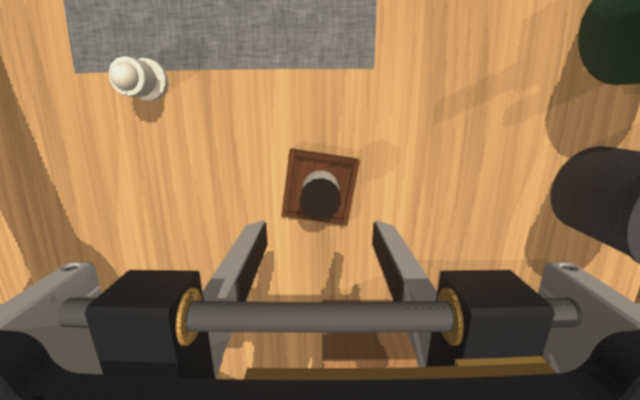

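The slim pot stands centred in the smaller tray, with lid at (320,195) and rim visible all round. Now the finial.

```bash
python3 - <<'E'
from h import *
r.move_to([.369,-.288,.2],down(0.0)); r.hold(.2); st("hover")
print(marks("finial","wrist",(.369,-.288)),marks("finial","scene",(.369,-.288)),marks("finial","top",(.369,-.288)))
im=vision.snapshot("wrist"); k=vision.get_calibration("wrist"); cv2.imwrite("pics/w8.png",im[:,:,::-1])
E
```

```text
hover t 21.46 tcp [ 0.37   -0.2889  0.1994] open 0.07 F [0.26 0.04 0.04]
[([0.3695, -0.2857, -0.0033], 0.73)] [([0.3696, -0.288, -0.0003], 0.62)] [([0.3704, -0.2846, 0.0031], 0.62)]
```

View pics/w8.png

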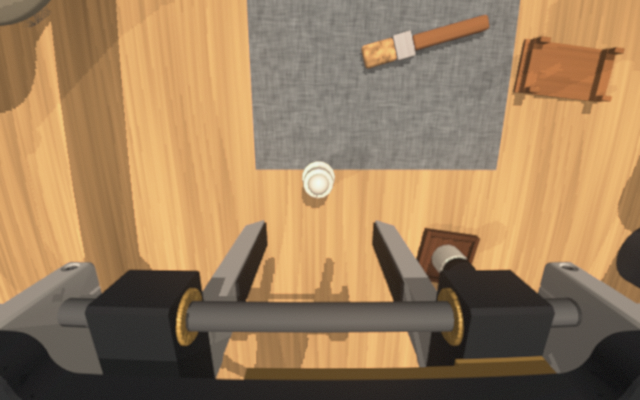

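The finial stands at (318,180), clear of everything. Estimates agree within 2 mm at about (0.3698, -0.2865).

```bash
python3 - <<'E'
from h import *
x,y=.3698,-.2865
r.move_l([x,y,.09],rot=down(0.0),vel=.2)
print(r.move_l([x,y,.038],vel=.08,guard=10)); st("down")
gripper_to(.025,f_grip=10); st("grip")
r.move_l([x,y,.06],vel=.06); r.move_l([x,y,.19],vel=.2); st("lift")
r.move_to([.637,.167,.15],down(0.0)); r.hold(.3); st("hover")
im=vision.snapshot("wrist"); cv2.imwrite("pics/w9.png",im[:,:,::-1])
print([ (np.round(d["at"],3).tolist(),round(d["score"],2)) for d in models.mark_of("felt_tray","wrist")])
E
```

```text
False
down t 23.31 tcp [ 0.3701 -0.2868  0.0384] open 0.0699 F [-0.46 -0.37 -0.25]
grip t 23.96 tcp [ 0.3696 -0.2865  0.0381] open 0.0337 F [-1.41 -0.49  1.67]
lift t 25.27 tcp [ 0.3691 -0.2858  0.1889] open 0.0337 F [-0.68 -0.31 -0.78]
hover t 27.48 tcp [0.6371 0.1663 0.1502] open 0.034 F [-0.53  0.23  0.69]
[([0.637, 0.17, -0.002], 0.81)]
```

View pics/w9.png

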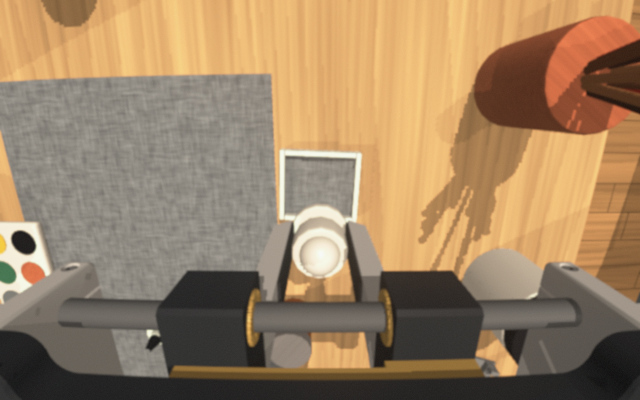

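The finial is held with its dome at (320,253). The felt tray's far rim runs (280,150) to (361,155), giving the felt centre below. I'll lower it slowly.

```bash
python3 - <<'E'
from h import *
k=vision.get_calibration("wrist"); p=np.array(telemetry.current_ee_pos())
print("held",unproj([(320,253)],k,p[2]+.012)[0]-p)
c=unproj([(280,150),(361,155)],k,.014); d=c[1]-c[0]; u=d/np.linalg.norm(d); nrm=np.array([u[1],-u[0],0]); print("tray",c.mean(0)+nrm*.037,np.linalg.norm(d))
x,y=.6368,.167
r.move_l([x,y,.07],vel=.12); r.move_l([x,y,.052],vel=.05); r.hold(.2); st("pre")
print(r.move_l([x,y,.0420],vel=.012,guard=2.0)); st("contact")
E
```

```text
held [-8.90706141e-05  5.39409374e-03  1.20000000e-02]
tray [0.63551907 0.16820938 0.014     ] 0.0809474163154758
pre t 29.11 tcp [0.6371 0.167  0.0523] open 0.0335 F [0.42 0.34 0.06]
True
contact t 29.75 tcp [0.6367 0.167  0.0441] open 0.0339 F [0.72 0.4  5.41]
```

Contact came exactly at the expected height (0.0441 against 0.044). Releasing.

```bash
python3 - <<'E'
from h import *
gripper_to(.06); st("open")
x,y,_=telemetry.current_ee_pos()
r.move_l([x,y,.08],vel=.1);r.move_l([x,y,.17],vel=.25); r.hold(.2); st()
im=vision.snapshot("wrist"); k=vision.get_calibration("wrist"); cv2.imwrite("pics/w10.png",im[:,:,::-1])
print(marks("finial","wrist",(x,y),.06))
E
```

```text
open t 30.36 tcp [0.6359 0.1669 0.0431] open 0.0602 F [ 0.22  0.16 -1.15]
 t 31.58 tcp [0.6346 0.1666 0.1676] open 0.0599 F [-0.13  0.35 -0.08]
[([0.6401, 0.1661, 0.001], 0.76)]
```

View pics/w10.png

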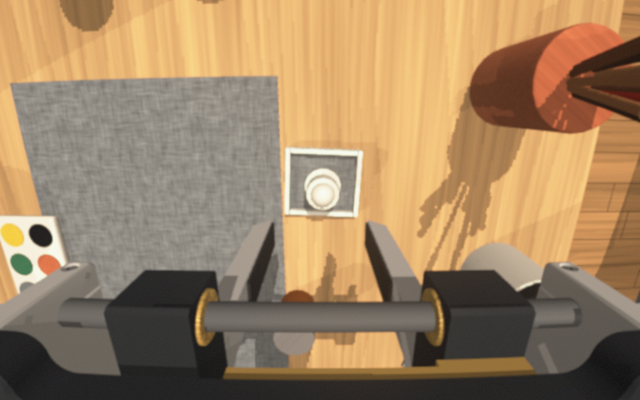

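The finial stands upright on the felt with foot visible inside the rim, at (322,190). Last is the brush: hover with jaws across it and measure its axis.

```bash
python3 - <<'E'
from h import *
yw=np.radians(18.8-90)
r.move_to([.486,-.135,.2],down(yw)); r.hold(.2); st("hover")
im=vision.snapshot("wrist"); k=vision.get_calibration("wrist"); cv2.imwrite("pics/w11.png",im[:,:,::-1])
print([ (np.round(d["at"],4).tolist(),round(d["score"],2)) for d in models.mark_of("brush","wrist")])
for d in models.regions_of("brush","wrist"): print(round(d["score"],2),rect(d["pixels"],k,.012))
print(marks("brush","scene",(.486,-.135)))
for d in models.regions_of("brush_rest","wrist"): print("rest",round(d["score"],2),rect(d["pixels"],k,.015))
E
```

```text
hover t 33.21 tcp [ 0.4866 -0.1343  0.1998] open 0.06 F [0.18 0.94 0.12]
[([0.4858, -0.1304, 0.0025], 0.59)]
0.61 {'c': (0.4843, -0.1317), 'size': (137, 26), 'yaw_long': 18.9, 'n': 1697, 'px': [319.0, 176.0]}
[([0.4877, -0.1352, 0.0002], 0.94)]
rest 0.81 {'c': (0.6509, -0.1607), 'size': (110, 60), 'yaw_long': -3.8, 'n': 5371, 'px': [394.0, 45.0]}
```

View pics/w11.png

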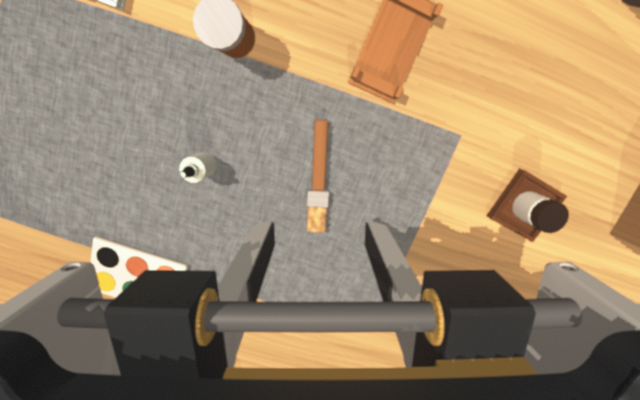

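The brush lies along the jaw mid-plane, from handle tip (321,120) to bristle end (316,232), yaw 18.9°. Estimates agree at about (0.4855, -0.133). Gripping with the fingertips 4 mm above the mat.

```bash
python3 - <<'E'
from h import *
k=vision.get_calibration("wrist"); print(unproj([(321,120),(316,232)],k,.012))
yw=np.radians(18.9-90); x,y=.4855,-.1330
r.move_l([x,y,.09],rot=down(yw),vel=.2)
print(r.move_l([x,y,.029],vel=.07,guard=8)); st("down")
gripper_to(.008,f_grip=15); st("grip")
r.move_l([x,y,.05],vel=.06); r.move_l([x,y,.12],vel=.2); r.hold(.2); st("lift")
im=vision.snapshot("wrist"); cv2.imwrite("pics/w12.png",im[:,:,::-1])
im=vision.snapshot("scene"); cv2.imwrite("pics/s12.png",cv2.resize(im[150:300,150:350,::-1],(800,600)))
E
```

```text
[[ 0.5500643  -0.11403877  0.012     ]
 [ 0.4172499  -0.15283804  0.012     ]]
False
down t 35.23 tcp [ 0.4858 -0.1332  0.0293] open 0.06 F [ 0.53  0.83 -0.45]
grip t 35.98 tcp [ 0.4855 -0.133   0.029 ] open 0.0159 F [ 0.06 -0.04 -0.31]
lift t 37.18 tcp [ 0.4843 -0.1325  0.1184] open 0.0158 F [ 0.35  0.49 -1.68]
```

View pics/w12.png

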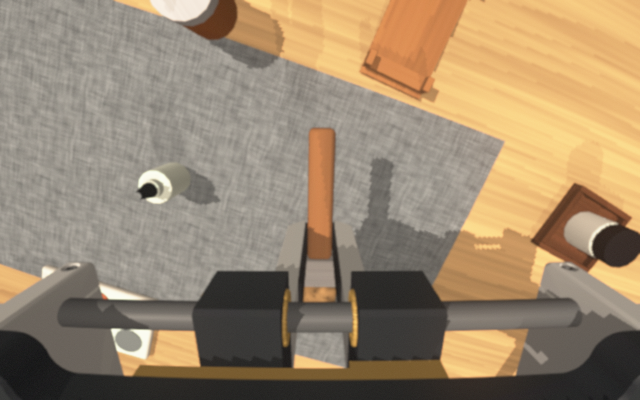

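View pics/s12.png

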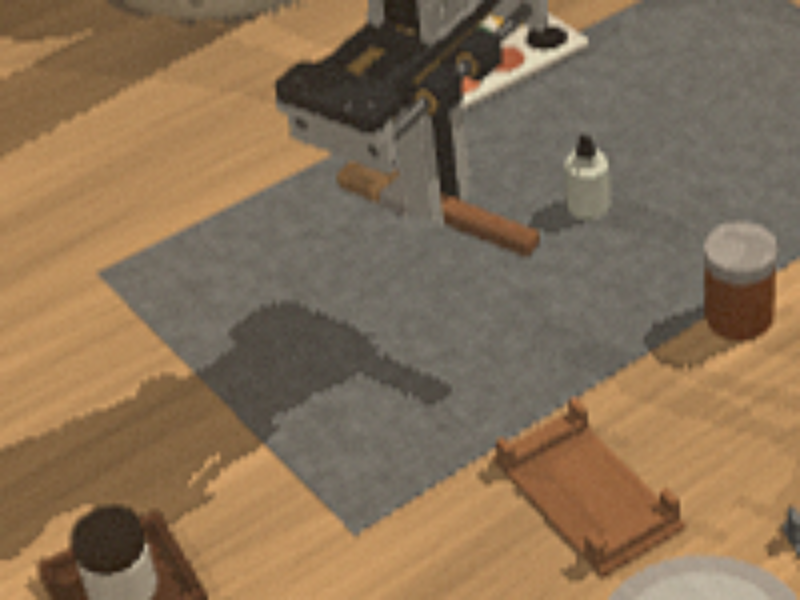

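The brush is held level at 15.9 mm. The wooden rest is free, and the varnish jar is well away. Moving over the rest with the jaws across it.

```bash
python3 - <<'E'
from h import *
k=vision.get_calibration("wrist"); p=np.array(telemetry.current_ee_pos()); t=unproj([(321,128)],k,p[2]-.017)[0]; print("tip dist",np.linalg.norm((t-p)[:2]),np.degrees(np.arctan2(t[1]-p[1],t[0]-p[0])))
yw=np.radians(-3-90)
r.move_to([.651,-.1615,.13],down(yw)); r.hold(.3); st("hover")
im=vision.snapshot("wrist"); k=vision.get_calibration("wrist"); cv2.imwrite("pics/w13.png",im[:,:,::-1])
print([ (np.round(d["at"],4).tolist(),round(d["score"],2)) for d in models.mark_of("brush_rest","wrist")])
for d in models.regions_of("brush_rest","wrist"): print("rest",round(d["score"],2),rect(d["pixels"],k,.015))
E
```

```text
tip dist 0.06878077161512926 18.816830644758927
hover t 38.29 tcp [ 0.65   -0.1614  0.1305] open 0.0158 F [ 0.27  0.45 -1.34]
[([0.8109, -0.0836, -0.0025], 0.94), ([0.6539, -0.1585, 0.0059], 0.84)]
rest 0.85 {'c': (0.6671, -0.1428), 'size': (91, 18), 'yaw_long': -3.1, 'n': 3162, 'px': [299.0, 175.0]}
```

View pics/w13.png

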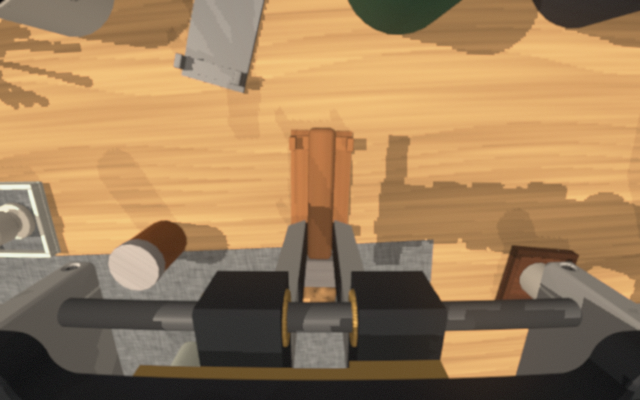

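The brush (centreline col 321) sits centred over the rest (291 to 353, centre 322) and is parallel to it. Lowering.

```bash
python3 - <<'E'
from h import *
x,y=.651,-.1613; yw=np.radians(-93)
r.move_l([x,y,.055],rot=down(yw),vel=.12); r.hold(.2); st("pre")
print(r.move_l([x,y,.0385],vel=.02,guard=2.0)); st("contact")
im=vision.snapshot("wrist"); cv2.imwrite("pics/w14.png",im[:,:,::-1])
im=vision.snapshot("scene"); cv2.imwrite("pics/s14.png",cv2.resize(im[220:320,230:363,::-1],(800,600),interpolation=cv2.INTER_CUBIC))
E
```

```text
pre t 39.42 tcp [ 0.6517 -0.1615  0.0561] open 0.0154 F [ 0.19 -0.67 -0.29]
True
contact t 40.08 tcp [ 0.6508 -0.1612  0.041 ] open 0.0159 F [-0.89  0.69  4.38]
```

View pics/s14.png

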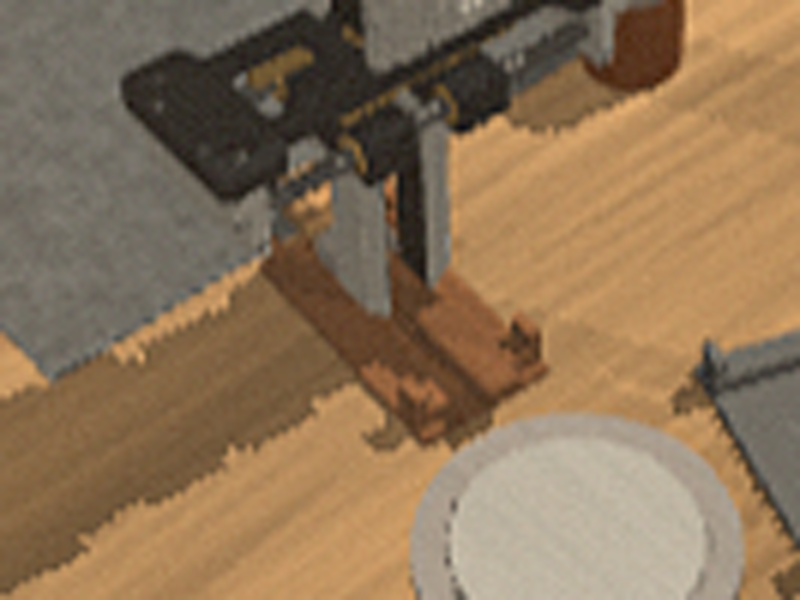

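View pics/w14.png

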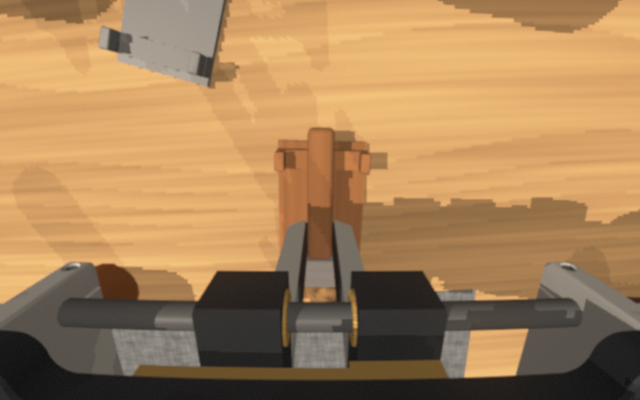

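Contact came at 0.041, exactly seat height, with the brush between the cheeks. Releasing, then moving clear for a final check.

```bash
python3 - <<'E'
from h import *
gripper_to(.045); st("open")
x,y,_=telemetry.current_ee_pos()
r.move_l([x,y,.09],vel=.08); r.move_l([x,y,.22],vel=.25); r.hold(.2)
im=vision.snapshot("wrist"); cv2.imwrite("pics/w15.png",im[:,:,::-1])
r.move_to([.30,.05,.35],down(0.0)); r.hold(.5); st()
for n,z in dict(large_pot=(.534,.416),small_pot=(.538,-.397),finial=(.637,.168),brush=(.651,-.161),glue_bottle=(.454,.005),varnish_jar=(.604,.005)).items():
    print(n,[marks(n,c,z,.04) for c in ("top","scene")])
im=vision.snapshot("top")[:,:,::-1]; sc=vision.snapshot("scene")[:,:,::-1]
cr=lambda i,x,y,s=32:cv2.resize(i[y-s:y+s,x-s:x+s],(260,260),interpolation=cv2.INTER_CUBIC)
cv2.imwrite("pics/f1.png",np.vstack([np.hstack([cr(im,162,207),cr(im,484,212),cr(im,262,169)]),np.hstack([cr(sc,418,150),cr(sc,181,290),cr(sc,388,200)])]))
cv2.imwrite("pics/f2.png",np.hstack([cr(im,391,165),cr(sc,297,270),cr(sc,315,205,40)])); cv2.imwrite("pics/f3.png",im)
E
```

```text
open t 40.83 tcp [ 0.6501 -0.161   0.0401] open 0.0447 F [ 0.11 -0.03  0.34]
 t 44.6 tcp [0.3001 0.0499 0.3499] open 0.0452 F [ 0.27 -0.1  -0.28]
large_pot [[([0.534, 0.4135, 0.005], 0.63)], [([0.5317, 0.414, 0.0015], 0.94)]]
small_pot [[([0.537, -0.3993, 0.0032], 0.77)], [([0.5389, -0.4028, 0.0051], 0.81)]]
finial [[([0.6388, 0.1668, 0.0091], 0.55)], [([0.6362, 0.1644, 0.0047], 0.64)]]
brush [[([0.65, -0.1637, 0.0085], 0.68)], [([0.6512, -0.1611, 0.0153], 0.74)]]
glue_bottle [[([0.4583, 0.0034, 0.0001], 0.56)], [([0.4544, 0.0024, 0.0018], 0.56)]]
varnish_jar [[([0.6035, 0.0077, -0.0015], 0.65)], [([0.6019, 0.0042, 0.0034], 0.74)]]
```

View pics/f1.png

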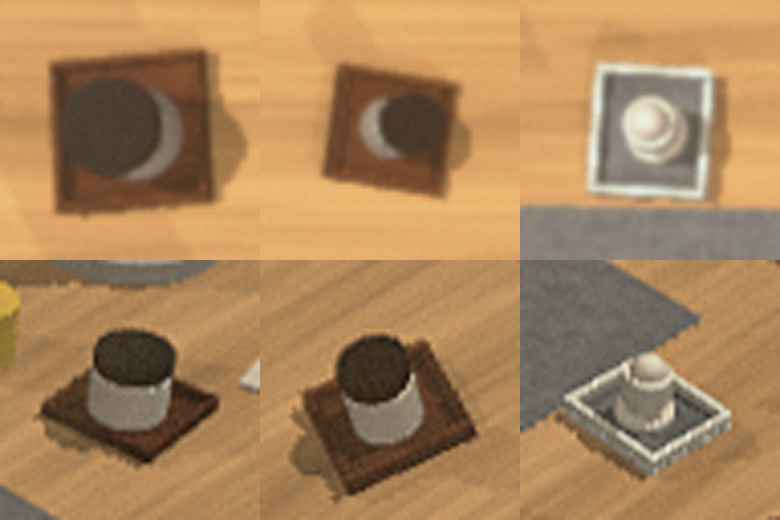

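View pics/f2.png

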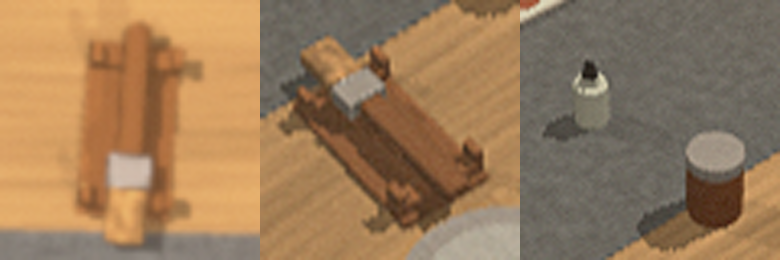

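View pics/w15.png

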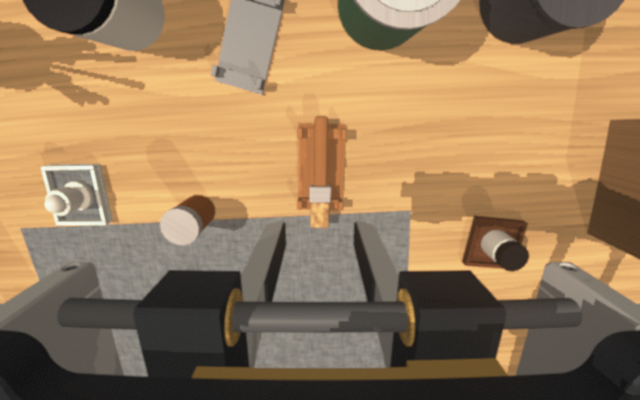

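View pics/f3.png

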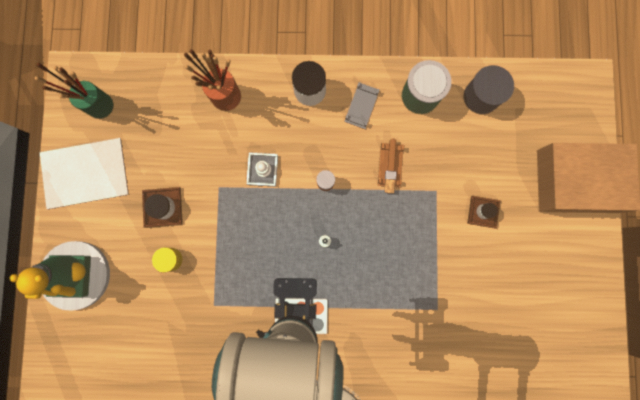

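All four things are in place, and the glue bottle, amber jar and yellow pot are where they were. Handing in.

```bash
python3 - <<'E'
from h import *
print(r.sign_off(), telemetry.current_t())
E
```

```text
the job is handed in; nothing more can be done
the job is handed in; nothing more can be done
```

The job is done and handed in at about 46 s of the 96 s allowed. I placed things in the order asked: wide pot in the larger tray, slim pot in the smaller tray, finial on the felt, then brush on the wooden rest. The finial went down at about 12 mm/s and stopped on contact.

- **Final checks:** The last pictures show both pots and the finial upright inside their trays, and the brush lying between the cheeks on both cradles. Each item touched down within 1 mm of its expected height. The glue bottle and amber jar read within about 4 mm of their first positions, which is the cameras' accuracy, and the yellow pot and grey rest were not touched.
- **Disagreements:** The wrist camera put held and standing pots up to about 7–10 mm further in +y than the top and scene cameras did, so I used values in between. The wide pot therefore sits about 6 mm off its tray's centre, flat on the floor and clear of the walls. The slim pot may be up to about 5 mm off centre, also clear of the walls.

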